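Mesh the index drive and bring the turntable to its mark

ROBOT

A 6-joint arm with a two-finger parallel gripper is mounted at the origin on a cart in front of the work surface, level with it; the furniture and walls round the work are solid. World frame = base frame: x ahead of the robot, y to its left, z up, the work surface at z = 0. Lengths are in m, angles in rad, forces in N, time in s.
With the tool pointing down it reaches from about 0.35 to 0.8 m from the base axis. Payload 7.3 kg.
Tool frame: the origin (TCP) lies midway between the tips of the shut fingers; the grasp point (between the pads) lies behind it (arm.pinch_z is the z of the grasp point in the tool frame, in m); z points along the fingers, x is the direction in which the jaws open and shut, and the axes are right-handed (so a half turn about z gives the same grasp; the last joint's range is limited). The gripper opens to 85 mm and grips with 20 to 120 N. Pads are 22 mm wide; open, the fingers measure 114 mm over their backs; the gripper's body (76 mm by 85 mm) begins 54 mm behind the grasp point. The pads swing forward as they close: fully open they stand 13 mm farther back than shut.
Start: joints at [-1.488, 0.342, 1.524, -0, 1.275, -0.146], TCP at [0.119, -0.511, 0.231] pointing down, gripper open.
Joint ranges: [-2.53, 2.53], [-0.77, 2.02], [0.04, 2.7], [-1, 4.14], [0.28, 2.66], [-3.11, 3.11]. Speed limits (rad/s): [2.57, 2.57, 3.14, 3.14, 3.14, 3.14].

INTERFACE

Orientations are given as a 3x3 rotation matrix whose columns are the frame's x, y, z axes.
In Python, from station import readout, cams, arm gives the robot as it stands.
- The arm moves only by the tool servo_tool, never from a script. Its argument "deltas" is one flat list of numbers, 6 for each row, row after row: the shift along the tool's x, y, z in m, then the turn, a rotation vector about the tool's x, y, z in degrees. In form: [dx, dy, dz, rx, ry, rz, dx, dy, dz, rx, ry, rz, ...]. A call has 1 to 5 rows; each row shifts and turns the commanded pose from where the row before left it, along the tool's axes as they then stand; what a row does not reach is not made up. A row lasts 1/8 s, in which the tool goes at most 62.5 mm and 10.7 degrees, less where a joint would pass 70% of its speed; a pose out of reach is approached as far as the arm can. A call is refused whole if a number of a shift passes 0.0625 or a number of a turn 10.7, either way. A call with a gripper value outside its range is refused whole. "fingers" is the finger opening in m, from 0 to 0.0854, set as the call begins (left out, the last holds). The fingers move at their own pace and stop on an object; "grip_force" is the grip in N (left out, the last holds). Time passes only in rows, so rows that do not move let the fingers close. It gives the time, the measured TCP pose, the force and the opening at its end, in the units of the state.
- readout.sense(): the state, without advancing time (a new reading comes with each control period).
- cams.grab_frame(name): name is "side" or "top" or "wrist"; returns the picture (480x640x3 uint8, red, green, blue); there is no depth.
- cams.get_calibration(name): a dict with "fx", "fy", "cx", "cy" (pixels), "eye" and "rotation" of the camera in the world. Camera axes: x right, y down, z forward; pixel columns grow to the right and rows downward; lengths in m; the calibration is good to about 2 mm. A picture is of the moment at which its call begins: read the wrist's pose just before it. get_calibration takes no time and is no camera call; for the wrist camera it gives the pose at the moment of the call.
- arm.close_job(): hands the job in, once; it reports no verdict.
The state is a dict: "clock": time; "q": joint angles; "qvel": joint speeds; "tau": joint torques, N m; "ee_pos": TCP position; "eef_rot": TCP orientation; "ft_force": force on the tool from outside, world axes, zero at the start; "moment": the same for the moment, N m; "finger_gap": finger opening in m.
Only numpy, scipy, OpenCV 4.12 (cv2) and the standard library are available. Lean on these libraries where they do the work, as an engineer would, in place of code of your own. Each camera call takes 0.05 s, during which the arm holds its last target. There are 200 camera calls.

TASK

Engage the hand drive of the indexing turntable: ease its black push-down gear knob down lightly and rock it to and fro by feel until the hidden teeth mesh and the knob drops fully home, without jamming the teeth hard together or dragging the turntable round before the knob is home. Then turn the turntable with the knob, not by touching the turntable itself, until its red line points at the yellow pointer, and let go with the knob left down; leave the mug, the timer and the wooden block alone.

Things in the scene. Friction and masses are not known exactly. Their poses are not given: they have to be found in the camera images.
- index_stand: The fixed grey round housing of the indexing turntable, 168 mm across, 24 mm high, bolted by four lugs (194 mm across) to the table. Origin at the centre of its underside on the table, on the vertical axis of turntable and knob; its -x axis points to the yellow pointer, z up. Does not move.
- stand_pointer (a point): Inner tip of the yellow pointer, a small post on the rim of the housing, 37 mm high; the tip is 74.5 mm from the axis, 35 mm above the table.
- platter: Aluminium turntable disc, 142 mm across, top 33 mm above the table, with five green tiles in nests (up to 39 mm high) and a red line. Origin on the vertical axis, 25 mm above the table; its -x axis runs along the red line. Stiff friction (0.18 N m) holds it wherever it is left.
- red_line_tip (a point): Outer end of the red line on the turntable, 69 mm from the axis. The line starts 0.5 to 1.2 rad counter-clockwise (seen from above) of the yellow pointer, so the turntable must be turned clockwise. Once in mesh, knob and turntable turn together, with play of about 0.17 rad.
- gear_knob: Black gear knob over the middle of the turntable: a round skirt 70 mm across, on it an upright bar grip 56 mm long (knob's x axis), 20 mm thick (its y axis), 78 to 119 mm above the table while the knob is up. Origin on the axis under the skirt, 46 mm above the table when up; z up. Inside it six unseen teeth face six on the turntable; their angle to the bar differs each time.
- knob_grip (a point): Point in the bar grip, on the axis, 57 mm above the knob's origin, 16 mm under the bar's top: grip here from above, across the 20 mm thickness. Out of mesh the knob turns freely. Its teeth start tip on tip; mesh lies 0.12 to 0.93 rad of turn off, either way round, recurs every 1.047 rad, and the teeth drop in over a window about 0.17 rad wide.
- knob_down (a joint): How far the knob is down, m: 0 up, 0.010 home. About 3.5 N of friction holds it at any height; in mesh it stays down when let go. The knob's teeth ride on a 3 N/mm spring inside (2 N preload): out of mesh the knob goes down 2 mm easily, then stiffens, and hard pushing sinks it without mesh, jamming the teeth. Jam force above 18 N is too much.
- tea_mug: Blue and white mug, 78 mm across, 92 mm high, a bystander. Origin at the centre of its underside.
- wind_timer: White kitchen timer with a red dial, 54x60x66 mm, a bystander. Origin at the centre of its underside.
- row_block: Plain wooden block, 58x125x30 mm, a bystander. Origin at the centre of its underside.

How it is judged:
By the outcome, as a careful person would: the job done as asked, in the order asked, and still so for the second after the job is handed in, with the robot touching nothing.
It also fails if it takes over 64 s, if anything falls off the work surface, if the arm or the gripper's body presses on something with over 40 N, if the wrist force passes 120 N, or if a joint passes its speed limit or range.

## Working session

There is one attempt and no reset: what is moved stays moved. The work goes in short steps, Python scripts to look and compute and a tool call to move; the robot and the scene stay as the last step left them, time stands still between calls to the robot, and variables do not carry over. Pictures are saved under pics/ and viewed, about 8 in all and at most 12, crops included, and the job is handed in when it is done.

Besides the shell and the picture viewer there is one more tool, called after "Call:" by a JSON object that holds its "api" and its "payload", one argument or row to a line. servo_tool: Moves the arm, as the interface text tells. Its arguments: {"type":"object","properties":{"deltas":{"type":"array","items":{"type":"number"}},"fingers":{"type":"number"},"grip_force":{"type":"number"}},"required":["deltas"]}

```bash
mkdir -p pics; ls; python3 - <<'E'
from station import readout,cams,arm
import cv2,numpy as np
s=readout.sense();print(s['clock'],s['ee_pos'],s['ft_force'],s['finger_gap'],arm.pinch_z);print(np.round(s['eef_rot'],3))
a=[]
for n in('top','side'):
    f=cams.grab_frame(n);cv2.imwrite(f'pics/{n}0.png',f[:,:,::-1]);c=cams.get_calibration(n);print(n,c)
E
```

```text
pics
0.0 [ 0.1190283  -0.51090782  0.23060624] [ 0.61108476 -0.19459468 -0.77810765] 0.08579407165981574 -0.0187
[[ 0.227 -0.974 -0.   ]
 [-0.974 -0.227  0.002]
 [-0.002 -0.    -1.   ]]
top {'fx': 444.6121884266629, 'fy': 444.6121884266629, 'cx': 320.8368770746906, 'cy': 243.66807566334296, 'eye': array([ 0.39321328, -0.08106055,  0.94416322]), 'rotation': array([[-0.00623238, -0.98104457,  0.193682  ],
       [-0.99994997,  0.00459877, -0.00888294],
       [ 0.00782386, -0.19372768, -0.98102415]])}
side {'fx': 443.3345626978085, 'fy': 443.3345626978085, 'cx': 319.1684145102802, 'cy': 241.43800492365796, 'eye': array([0.35429619, 0.5828249 , 0.61168822]), 'rotation': array([[-0.95582256, -0.1824597 ,  0.23045974],
       [-0.29388784,  0.57783058, -0.76140775],
       [ 0.00575954, -0.79550002, -0.60592619]])}
```

View pics/top0.png

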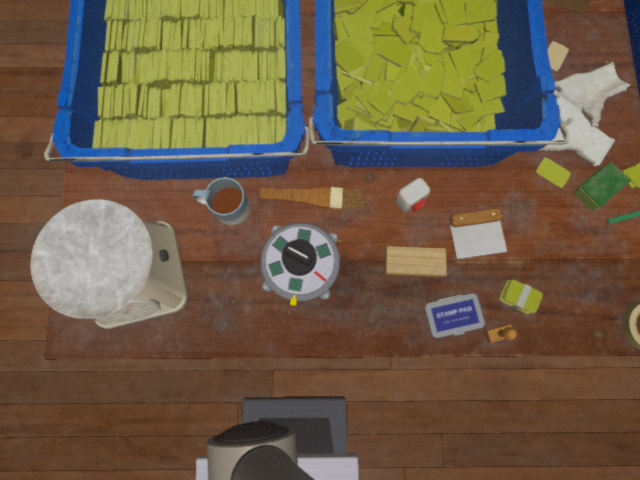

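View pics/side0.png

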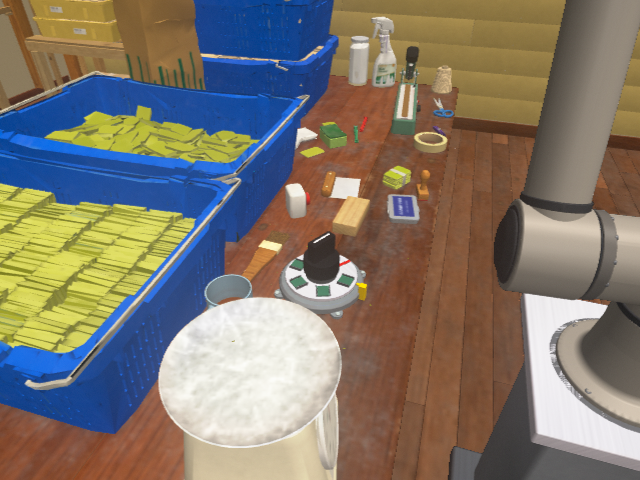

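Top view: turntable at about (300,262), bar with a white stripe (289,250)–(309,258), red line near (320,277), pointer at (294,300). The mug, timer and block all stand clear of it.

```bash
cat > h.py <<'E'
import cv2,numpy as np
from station import readout,cams,arm
def ray(c,u,v,z):
    R=np.array(c['rotation']);d=R@[(u-c['cx'])/c['fx'],(v-c['cy'])/c['fy'],1]
    return c['eye']+d*(z-c['eye'][2])/d[2]
def proj(c,p):
    q=np.array(c['rotation']).T@(np.array(p)-c['eye']);return c['fx']*q[0]/q[2]+c['cx'],c['fy']*q[1]/q[2]+c['cy']
def masks(f):
    h=cv2.cvtColor(f,cv2.COLOR_RGB2HSV);H,S,V=h[...,0],h[...,1],h[...,2]
    return dict(red=((H<6)|(H>174))&(S>150)&(V>110),yel=(H>22)&(H<32)&(S>180)&(V>120),
      blk=(V<50),wht=(S<50)&(V>140),grn=(H>50)&(H<95)&(S>70)&(V<150))
E
python3 - <<'E'
from h import *
for n,(x0,x1,y0,y1) in dict(top=(255,345,220,310),side=(272,372,225,318)).items():
    f=cv2.imread(f'pics/{n}0.png')[:,:,::-1].copy();c=cams.get_calibration(n);m=masks(f)
    for k,z in(('red',.033),('yel',.036),('grn',.039)):
        w=np.zeros((480,640),bool);w[y0:y1,x0:x1]=m[k][y0:y1,x0:x1]
        N,l,st,ce=cv2.connectedComponentsWithStats(w.astype(np.uint8))
        for i in range(1,N):
            if st[i,4]>6: print(n,k,st[i],ce[i].round(1),ray(c,*ce[i],z).round(4))
    w=np.zeros((480,640),np.uint8);w[y0:y1,x0:x1]=255
    cv2.imwrite(f'pics/z_{n}.png',cv2.resize(f[y0:y1,x0:x1,::-1],None,fx=6,fy=6,interpolation=cv2.INTER_CUBIC))
c=cams.get_calibration('top')
for p in((289,250),(309,258.5)):print(ray(c,*p,.119))
E
```

```text
top red [315 272  10   9  19] [319.7 275.8] [ 0.5056 -0.0866  0.033 ]
top yel [290 295   7  11  50] [293.2 301.3] [ 0.4536 -0.0324  0.036 ]
top grn [299 230  10  11  85] [303.6 234.6] [ 0.5913 -0.0535  0.039 ]
top grn [274 238  12  12  91] [280.  243.5] [ 0.5726 -0.0045  0.039 ]
top grn [317 245  13  12 103] [323.  250.5] [ 0.5576 -0.0936  0.039 ]
top grn [270 262  13  13 107] [275.6 268. ] [0.5216 0.0038 0.039 ]
top grn [290 279  11  11 103] [295.1 284.1] [ 0.4881 -0.0363  0.039 ]
side red [339 260  11   6  22] [344.  262.5] [ 0.5056 -0.0921  0.033 ]
side yel [356 283  11  17  88] [362.  289.2] [ 0.4531 -0.0233  0.036 ]
side grn [292 260  11   9  66] [297.6 263.7] [ 0.5917 -0.0535  0.039 ]
side grn [339 275  14  10  84] [345.5 279.7] [ 0.4884 -0.0363  0.039 ]
side grn [291 277  15  10  85] [297.7 281.4] [ 0.5742 -0.0044  0.039 ]
side grn [318 286  11  10 100] [322.7 290.2] [0.5217 0.0046 0.039 ]
[ 0.54423654 -0.02842871  0.119     ]
[ 0.52782076 -0.06611275  0.119     ]
```

View pics/z_top.png

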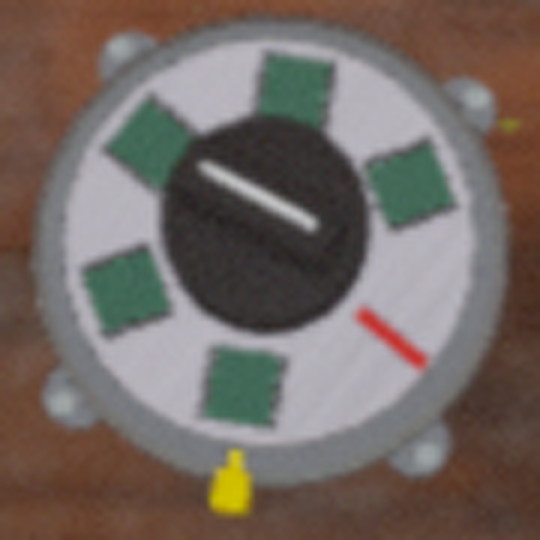

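```bash
cat >> h.py <<'E'
def fitc(P):
    P=np.array(P)[:,:2];A=np.c_[2*P,np.ones(len(P))];x=np.linalg.lstsq(A,(P**2).sum(1),rcond=None)[0];return x[:2],np.sqrt(x[2]+x[:2]@x[:2])
E
python3 - <<'E'
from h import *
c=cams.get_calibration('top')
g=[ray(c,*p,.039) for p in((303.6,234.6),(280,243.5),(323,250.5),(275.6,268),(295.1,284.1))]
C,r=fitc(g);print(C,r)
print([np.degrees(np.arctan2(*(p[:2]-C)[::-1])).round(1) for p in g])
for n,p,z in(('redtip',(326,280.5),.033),('redin',(315.2,272.3),.033),('ptr',(294.2,295.3),.035),('b1',(288.7,247.5),.119),('b2',(307.7,257.7),.119)):
    q=ray(c,*p,z);print(n,q.round(4),np.linalg.norm(q[:2]-C).round(4),np.degrees(np.arctan2(*(q[:2]-C)[::-1])).round(1))
q1,q2=ray(c,288.7,247.5,.119),ray(c,307.7,257.7,.119);print((q1+q2)/2,np.degrees(np.arctan2(*(q1-q2)[1::-1])),np.linalg.norm(q1-q2))
s=readout.sense();print(s['clock'])
E
```

```text
[ 0.53973047 -0.04484159] 0.05210960693514475
[np.float64(-9.5), np.float64(50.7), np.float64(-70.0), np.float64(110.5), np.float64(170.6)]
redtip [ 0.4959 -0.0994  0.033 ] 0.07 -128.8
redin [ 0.513  -0.0773  0.033 ] 0.0421 -129.5
ptr [ 0.4658 -0.0344  0.035 ] 0.0747 171.9
b1 [ 0.549  -0.0278  0.119 ] 0.0194 61.3
b2 [ 0.5294 -0.0637  0.119 ] 0.0215 -118.9
[ 0.53919576 -0.04574873  0.119     ] 61.23159870084611 0.040892398011164274
0.1
```

Call:
{"api": "servo_tool", "payload": {
  "deltas": [-0.03,-0.043,0,0,0,0,-0.03,-0.043,0,0,0,0,-0.03,-0.043,0,0,0,0,-0.03,-0.043,0,0,0,0,-0.03,-0.043,0,0,0,0]
}}

```text
clock: 0.72
ee_pos: [0.2953, -0.315, 0.2311]
eef_rot: [[0.226, -0.974, -0.0], [-0.974, -0.226, 0.0], [-0.0, 0.0, -1.0]]
ft_force: [1.5, -0.7, 0.2]
finger_gap: 0.0854
```

Call:
{"api": "servo_tool", "payload": {
  "deltas": [-0.03,-0.043,0,0,0,0,-0.03,-0.043,0,0,0,0,-0.03,-0.043,0,0,0,0,-0.03,-0.043,0,0,0,0,-0.03,-0.043,0,0,0,0]
}}

```text
clock: 1.35
ee_pos: [0.4707, -0.1201, 0.2311]
eef_rot: [[0.227, -0.974, -0.0], [-0.974, -0.227, -0.0], [-0.0, 0.0, -1.0]]
ft_force: [-0.6, -0.4, -0.4]
finger_gap: 0.0854
```

Call:
{"api": "servo_tool", "payload": {
  "deltas": [-0.03,-0.043,0,0,0,-9.6,-0.03,-0.043,0,0,0,-9.6,0,0,0,0,0,-9.6,0,0,0,0,0,-9.6,0,0,0,0,0,-9.6]
}}

```text
clock: 1.98
ee_pos: [0.5328, -0.038, 0.2307]
eef_rot: [[0.878, -0.478, -0.001], [-0.478, -0.878, 0.0], [-0.001, 0.0, -1.0]]
ft_force: [-0.1, -0.7, 0.1]
finger_gap: 0.0855
```

```bash
cat >> h.py <<'E'
def st():
    s=readout.sense();R=np.array(s['eef_rot']);print('t',s['clock'],'p',np.round(s['ee_pos'],4),'xyaw',np.degrees(np.arctan2(R[1,0],R[0,0])).round(2),'F',np.round(s['ft_force'],2),'M',np.round(s['moment'],3),'gap',round(s['finger_gap'],4),'q6',round(s['q'][5],3),'z',R[:,2].round(3));return s,R
E
python3 - <<'E'
from h import *
s,R=st();c=cams.get_calibration('wrist');f=cams.grab_frame('wrist');cv2.imwrite('pics/w1.png',f[:,:,::-1]);print(c)
print('knob top px',proj(c,(.5395,-.045,.119)))
E
```

```text
t 1.975 p [ 0.5328 -0.038   0.2307] xyaw -28.54 F [-0.12 -0.71  0.13] M [ 0.025 -0.013  0.009] gap 0.0855 q6 0.284 z [-0.001  0.    -1.   ]
{'fx': 345.8413542122141, 'fy': 345.8413542122141, 'cx': 322.1935394417454, 'cy': 234.08654540246584, 'eye': array([0.56906753, 0.02843934, 0.37257683]), 'rotation': array([[ 8.78659856e-01, -4.55626121e-01, -1.42694409e-01],
       [-4.77447613e-01, -8.38997164e-01, -2.61012519e-01],
       [-7.96083031e-04,  2.97470328e-01, -9.54730732e-01]])}
knob top px (np.float64(334.2895417364605), np.float64(233.63784386536176))
```

View pics/w1.png

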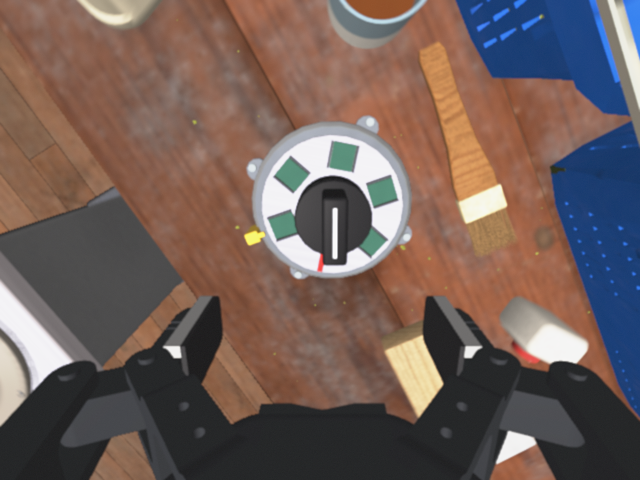

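Wrist view: bar stripe (335,207)–(335,258), which matches the predicted knob centre (334,234) and is aligned with the tool's y axis. Next I descend.

Call:
{"api": "servo_tool", "payload": {
  "deltas": [0.0093,0.0031,0.03,0,0,0,0,0,0.03,0,0,0,0,0,0.03,0,0,0,0,0,0,0,0,0],
  "fingers": 0.06,
  "grip_force": 30
}}

```text
clock: 2.52
ee_pos: [0.538, -0.0453, 0.1392]
eef_rot: [[0.874, -0.485, -0.005], [-0.485, -0.875, 0.001], [-0.005, 0.002, -1.0]]
ft_force: [-0.1, -0.4, 0.2]
finger_gap: 0.0599
```

```bash
python3 - <<'E'
from h import *
s,R=st();c=cams.get_calibration('wrist');f=cams.grab_frame('wrist')
cv2.imwrite('pics/w2.png',f[:,:,::-1])
m=masks(f)['wht'];u,v=np.array(proj(c,(.5395,-.0452,.119))).astype(int);print(u,v)
w=np.zeros((480,640),np.uint8);w[max(v-90,0):v+90,u-40:u+40]=m[max(v-90,0):v+90,u-40:u+40]
N,l,sta,ce=cv2.connectedComponentsWithStats(w)
for i in range(1,N):
    if sta[i,4]>60:
        r=cv2.minAreaRect(np.argwhere(l==i)[:,::-1].astype(np.float32));b=cv2.boxPoints(r);P=np.array([ray(c,*p,.119) for p in b]);
        e=[P[1]-P[0],P[2]-P[1]];L=max(e,key=np.linalg.norm);print(sta[i],P.mean(0).round(4),[np.linalg.norm(x).round(4) for x in e],np.degrees(np.arctan2(L[1],L[0])))
E
```

```text
t 2.525 p [ 0.538  -0.0453  0.1392] xyaw -29.01 F [-0.06 -0.39  0.19] M [-0.013 -0.061  0.032] gap 0.0599 q6 0.28 z [-0.005  0.001 -1.   ]
324 279
[284 189  28  20 200] [0.5482 0.0008 0.119 ] [np.float64(0.0158), np.float64(0.0056)] 5.820656142564131
[339 189  25  16 170] [ 0.5738 -0.012   0.119 ] [np.float64(0.0059), np.float64(0.0135)] -60.58391191295046
[322 242   7  74 511] [ 0.5396 -0.0453  0.119 ] [np.float64(0.003), np.float64(0.0408)] -118.70332865669978
[284 282  24  36 575] [ 0.5206 -0.0479  0.119 ] [np.float64(0.0118), np.float64(0.0203)] -119.74225512036995
[344 286  20  29 430] [ 0.547  -0.0627  0.119 ] [np.float64(0.0098), np.float64(0.0163)] -116.97388026720735
```

Call:
{"api": "servo_tool", "payload": {
  "deltas": [0.0012,0.0006,0.018,0,0,-0.3,0,0,0.018,0,0,0,0,0,0.016,0,0,0,0,0,0,0,0,0]
}}

```text
clock: 3.08
ee_pos: [0.5402, -0.0466, 0.089]
eef_rot: [[0.878, -0.479, -0.001], [-0.479, -0.878, 0.0], [-0.001, 0.0, -1.0]]
ft_force: [-0.3, -0.1, 0.6]
finger_gap: 0.0605
```

Call:
{"api": "servo_tool", "payload": {
  "deltas": [0,0,0,0,0,0,0,0,0,0,0,0,0,0,0,0,0,0,0,0,0,0,0,0],
  "fingers": 0,
  "grip_force": 40
}}

```text
clock: 3.58
ee_pos: [0.54, -0.0463, 0.0895]
eef_rot: [[0.878, -0.478, -0.001], [-0.478, -0.878, 0.0], [-0.001, 0.0, -1.0]]
ft_force: [-3.9, 2.8, 2.1]
finger_gap: 0.019
```

```bash
python3 - <<'E'
from h import *
st()
E
```

```text
t 3.575 p [ 0.54   -0.0463  0.0895] xyaw -28.58 F [-3.91  2.81  2.07] M [0.424 0.43  0.04 ] gap 0.019 q6 0.272 z [-0.001  0.    -1.   ]
```

Call:
{"api": "servo_tool", "payload": {
  "deltas": [-0.0008,-0.0007,0,0,0,0,0,0,0,0,0,0]
}}

```text
clock: 3.82
ee_pos: [0.5399, -0.0461, 0.0893]
eef_rot: [[0.878, -0.478, -0.0], [-0.478, -0.878, -0.001], [0.0, 0.001, -1.0]]
ft_force: [-3.3, -1.2, 1.5]
finger_gap: 0.0195
```

Call:
{"api": "servo_tool", "payload": {
  "deltas": [0,0,0.001,0,0,0,0,0,0.001,0,0,0,0,0,0,0,0,0]
}}

```text
clock: 4.2
ee_pos: [0.54, -0.046, 0.0875]
eef_rot: [[0.878, -0.479, -0.0], [-0.479, -0.878, -0.001], [0.0, 0.001, -1.0]]
ft_force: [-4.8, -0.8, 4.7]
finger_gap: 0.0194
```

```bash
python3 - <<'E'
from h import *
st()
E
```

```text
t 4.2 p [ 0.54   -0.046   0.0875] xyaw -28.59 F [-4.81 -0.82  4.67] M [-0.525  0.652  0.038] gap 0.0194 q6 0.273 z [-0.    -0.001 -1.   ]
```

Call:
{"api": "servo_tool", "payload": {
  "deltas": [0,0,0.0008,0,0,0,0,0,0,0,0,0]
}}

```text
clock: 4.45
ee_pos: [0.54, -0.046, 0.0869]
eef_rot: [[0.878, -0.479, 0.0], [-0.479, -0.878, -0.001], [0.0, 0.001, -1.0]]
ft_force: [-4.9, -2.5, 7.2]
finger_gap: 0.0197
```

Call:
{"api": "servo_tool", "payload": {
  "deltas": [0,0,0.0005,0,0,0,0,0,0,0,0,0]
}}

```text
clock: 4.7
ee_pos: [0.54, -0.046, 0.0866]
eef_rot: [[0.878, -0.479, 0.0], [-0.479, -0.878, -0.001], [0.0, 0.001, -1.0]]
ft_force: [-6.1, -1.4, 8.7]
finger_gap: 0.0197
```

Call:
{"api": "servo_tool", "payload": {
  "deltas": [-0.0009,0.0005,0,0,0,2.5,0,0,0,0,0,2.5,0,0,0,0,0,0]
}}

```text
clock: 5.08
ee_pos: [0.5397, -0.046, 0.0866]
eef_rot: [[0.833, -0.554, 0.002], [-0.554, -0.833, -0.001], [0.002, -0.0, -1.0]]
ft_force: [-2.7, -0.5, 7.3]
finger_gap: 0.0193
```

Call:
{"api": "servo_tool", "payload": {
  "deltas": [0,0,0,0,0,2.5,0,0,0,0,0,2.5,0,0,0,0,0,0]
}}

```text
clock: 5.45
ee_pos: [0.5396, -0.046, 0.0866]
eef_rot: [[0.781, -0.624, 0.002], [-0.624, -0.781, -0.001], [0.002, -0.0, -1.0]]
ft_force: [-3.2, -1.3, 6.8]
finger_gap: 0.0193
```

Call:
{"api": "servo_tool", "payload": {
  "deltas": [0,0,0,0,0,2.5,0,0,0,0,0,2.5,0,0,0,0,0,0]
}}

```text
clock: 5.82
ee_pos: [0.5395, -0.046, 0.0866]
eef_rot: [[0.724, -0.69, 0.001], [-0.69, -0.724, -0.001], [0.001, -0.001, -1.0]]
ft_force: [-4.0, -2.0, 7.1]
finger_gap: 0.0193
```

```bash
python3 - <<'E'
from h import *
st()
E
```

```text
t 5.825 p [ 0.5395 -0.046   0.0866] xyaw -43.62 F [-4.   -1.96  7.07] M [-0.42   0.579  0.014] gap 0.0193 q6 0.535 z [ 0.001 -0.001 -1.   ]
```

Call:
{"api": "servo_tool", "payload": {
  "deltas": [0,0,0,0,0,2.5,0,0,0,0,0,2.5,0,0,0,0,0,0]
}}

```text
clock: 6.2
ee_pos: [0.5394, -0.0459, 0.0866]
eef_rot: [[0.661, -0.75, 0.001], [-0.75, -0.661, -0.001], [0.001, -0.0, -1.0]]
ft_force: [-4.5, -0.7, 6.8]
finger_gap: 0.0196
```

```bash
python3 - <<'E'
from h import *
st()
E
```

```text
t 6.2 p [ 0.5394 -0.0459  0.0866] xyaw -48.62 F [-4.48 -0.71  6.78] M [-0.408  0.592 -0.073] gap 0.0196 q6 0.622 z [ 0.001 -0.001 -1.   ]
```

Call:
{"api": "servo_tool", "payload": {
  "deltas": [0,0,0,0,0,2.5,0,0,0,0,0,2.5,0,0,0,0,0,0]
}}

```text
clock: 6.58
ee_pos: [0.5393, -0.0459, 0.0866]
eef_rot: [[0.593, -0.805, 0.001], [-0.805, -0.593, -0.001], [0.001, -0.0, -1.0]]
ft_force: [-4.8, -1.6, 6.9]
finger_gap: 0.0198
```

```bash
python3 - <<'E'
from h import *
st()
E
```

```text
t 6.575 p [ 0.5393 -0.0459  0.0866] xyaw -53.61 F [-4.82 -1.58  6.94] M [-0.46   0.721 -0.074] gap 0.0198 q6 0.71 z [ 0.001 -0.001 -1.   ]
```

Call:
{"api": "servo_tool", "payload": {
  "deltas": [0,0,0,0,0,2.5,0,0,0,0,0,2.5,0,0,0,0,0,0]
}}

```text
clock: 6.95
ee_pos: [0.5392, -0.0458, 0.0866]
eef_rot: [[0.521, -0.854, 0.001], [-0.854, -0.521, -0.0], [0.001, -0.0, -1.0]]
ft_force: [-5.5, -0.5, 7.5]
finger_gap: 0.019
```

```bash
python3 - <<'E'
from h import *
st()
E
```

```text
t 6.95 p [ 0.5392 -0.0458  0.0866] xyaw -58.61 F [-5.46 -0.52  7.54] M [-0.35   0.765  0.04 ] gap 0.019 q6 0.797 z [ 0.001 -0.    -1.   ]
```

Call:
{"api": "servo_tool", "payload": {
  "deltas": [-0.0004,0.0007,0,0,0,2.5,0,0,0,0,0,2.5,0,0,0,0,0,0]
}}

```text
clock: 7.32
ee_pos: [0.5389, -0.0457, 0.0862]
eef_rot: [[0.444, -0.896, 0.002], [-0.896, -0.444, -0.0], [0.001, -0.002, -1.0]]
ft_force: [-0.2, -0.9, 1.1]
finger_gap: 0.0194
```

```bash
python3 - <<'E'
from h import *
st()
E
```

```text
t 7.325 p [ 0.5389 -0.0457  0.0862] xyaw -63.63 F [-0.19 -0.9   1.12] M [-0.148  0.122 -0.203] gap 0.0194 q6 0.884 z [ 0.002 -0.    -1.   ]
```

Call:
{"api": "servo_tool", "payload": {
  "deltas": [0,0,0.001,0,0,0,0,0,0.0005,0,0,0,0,0,0,0,0,0]
}}

```text
clock: 7.7
ee_pos: [0.539, -0.0457, 0.0849]
eef_rot: [[0.445, -0.896, 0.002], [-0.896, -0.445, -0.0], [0.001, -0.002, -1.0]]
ft_force: [-0.5, 0.1, 5.2]
finger_gap: 0.0195
```

```bash
python3 - <<'E'
from h import *
st()
E
```

```text
t 7.7 p [ 0.539  -0.0457  0.0849] xyaw -63.59 F [-0.54  0.13  5.17] M [-0.062  0.128 -0.245] gap 0.0195 q6 0.883 z [ 0.002 -0.    -1.   ]
```

Call:
{"api": "servo_tool", "payload": {
  "deltas": [0,0,0,0,0,1.5,0,0,0,0,0,1.5,0,0,0,0,0,0]
}}

```text
clock: 8.07
ee_pos: [0.5388, -0.0458, 0.0845]
eef_rot: [[0.397, -0.918, 0.001], [-0.918, -0.397, -0.0], [0.001, -0.001, -1.0]]
ft_force: [1.7, 0.7, 1.5]
finger_gap: 0.0195
```

```bash
python3 - <<'E'
from h import *
st()
E
```

```text
t 8.075 p [ 0.5388 -0.0458  0.0845] xyaw -66.6 F [1.73 0.68 1.47] M [-0.093 -0.388  0.028] gap 0.0195 q6 0.936 z [ 0.001 -0.    -1.   ]
```

The torque is relieved, so we're inside the mesh window. I'll push on down.

Call:
{"api": "servo_tool", "payload": {
  "deltas": [0,0,0.001,0,0,0,0,0,0.001,0,0,0,0,0,0.001,0,0,0,0,0,0,0,0,0]
}}

```text
clock: 8.57
ee_pos: [0.5386, -0.0458, 0.0814]
eef_rot: [[0.397, -0.918, 0.001], [-0.918, -0.397, -0.0], [0.001, -0.001, -1.0]]
ft_force: [3.7, 1.3, 0.0]
finger_gap: 0.0193
```

```bash
python3 - <<'E'
from h import *
st()
E
```

```text
t 8.575 p [ 0.5386 -0.0458  0.0814] xyaw -66.59 F [3.69 1.3  0.03] M [ 0.012 -0.883 -0.066] gap 0.0193 q6 0.936 z [ 0.001 -0.    -1.   ]
```

Call:
{"api": "servo_tool", "payload": {
  "deltas": [0.0002,-0.0005,0.0007,0,0,0,0,0,0.0007,0,0,0,0,0,0,0,0,0]
}}

```text
clock: 8.95
ee_pos: [0.5388, -0.0458, 0.0805]
eef_rot: [[0.397, -0.918, 0.0], [-0.918, -0.397, -0.0], [0.0, -0.0, -1.0]]
ft_force: [1.1, 0.4, 5.2]
finger_gap: 0.0192
```

Call:
{"api": "servo_tool", "payload": {
  "deltas": [0,0,0.0006,0,0,0,0,0,0,0,0,0]
}}

```text
clock: 9.2
ee_pos: [0.5388, -0.0457, 0.0804]
eef_rot: [[0.397, -0.918, 0.001], [-0.918, -0.397, -0.0], [0.0, -0.0, -1.0]]
ft_force: [0.7, 2.1, 9.5]
finger_gap: 0.0192
```

```bash
python3 - <<'E'
from h import *
st()
E
```

```text
t 9.2 p [ 0.5388 -0.0457  0.0804] xyaw -66.59 F [0.72 2.06 9.45] M [ 0.053 -0.134  0.002] gap 0.0192 q6 0.936 z [ 0.001 -0.    -1.   ]
```

Call:
{"api": "servo_tool", "payload": {
  "deltas": [0,0,0.0005,0,0,0,0,0,0,0,0,0]
}}

```text
clock: 9.45
ee_pos: [0.5389, -0.0457, 0.0804]
eef_rot: [[0.397, -0.918, 0.001], [-0.918, -0.397, -0.0], [0.001, -0.001, -1.0]]
ft_force: [-0.2, 2.0, 12.9]
finger_gap: 0.0196
```

```bash
python3 - <<'E'
from h import *
st()
c=cams.get_calibration('top')
for n in('top','side'):
    f=cams.grab_frame(n);cv2.imwrite(f'pics/{n}1.png',f[:,:,::-1])
a=cv2.imread('pics/top1.png')[215:315,250:350];b=cv2.imread('pics/side1.png')[215:315,270:370]
cv2.imwrite('pics/m1.png',np.hstack([cv2.resize(x,(400,400),interpolation=cv2.INTER_CUBIC) for x in(a,b)]))
E
```

```text
t 9.45 p [ 0.5389 -0.0457  0.0804] xyaw -66.58 F [-0.16  2.03 12.87] M [ 0.128  0.083 -0.015] gap 0.0196 q6 0.936 z [ 0.001 -0.    -1.   ]
```

View pics/m1.png

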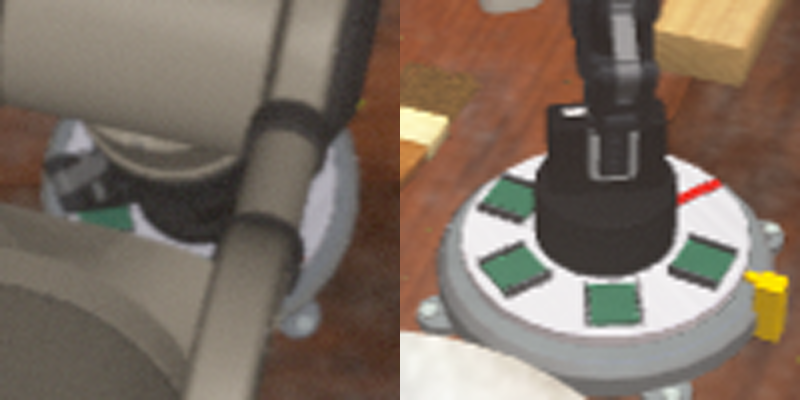

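Side view: the knob sits low on the platter, the red line is visible, and the hard stop (0 mm for +8 N) says it is home. I'll unload it, measure the platter, then turn.

Call:
{"api": "servo_tool", "payload": {
  "deltas": [0,0,-0.0006,0,0,0,0,0,-0.0003,0,0,0],
  "grip_force": 70
}}

```text
clock: 9.8
ee_pos: [0.5388, -0.0457, 0.0806]
eef_rot: [[0.397, -0.918, 0.0], [-0.918, -0.397, -0.0], [0.0, -0.0, -1.0]]
ft_force: [1.9, 1.4, 5.3]
finger_gap: 0.0192
```

```bash
cat >> h.py <<'E'
def platter(n,f=None):
    f=cams.grab_frame(n) if f is None else f;c=cams.get_calibration(n);m=masks(f);C0=np.array([.5397,-.0448]);G=[]
    N,l,s,ce=cv2.connectedComponentsWithStats(m['grn'].astype(np.uint8));out=[]
    for i in range(1,N):
        p=ray(c,*ce[i],.039)
        if s[i,4]>40*(1 if n!='wrist' else 4) and abs(np.linalg.norm(p[:2]-C0)-.052)<.006: G.append(p);out.append((np.degrees(np.arctan2(*(p[:2]-C0)[::-1]))%360).round(1))
    N,l,s,ce=cv2.connectedComponentsWithStats(m['red'].astype(np.uint8))
    for i in range(1,N):
        p=ray(c,*ce[i],.033)
        if s[i,4]>6 and .045<np.linalg.norm(p[:2]-C0)<.072: print(n,'red',p.round(4),np.degrees(np.arctan2(*(p[:2]-C0)[::-1]))%360,s[i,4])
    a=np.array(out);z=np.angle(np.exp(1j*np.radians(a*6)).mean());print(n,'tiles',out,'mod60',np.degrees(z)/6%60);
    if len(G)>3:print('fit',fitc(G))
    return f
E
python3 - <<'E'
from h import *
st()
for n in('side0','top0','side1'):platter(n[:-1],cv2.imread(f'pics/{n}.png')[:,:,::-1].copy())
E
```

```text
t 9.8 p [ 0.5388 -0.0457  0.0806] xyaw -66.59 F [1.92 1.39 5.26] M [-0.017 -0.375 -0.024] gap 0.0192 q6 0.936 z [ 0. -0. -1.]
side red [ 0.5056 -0.0921  0.033 ] 234.24622006870345 22
side tiles [np.float64(350.5), np.float64(170.6), np.float64(49.5), np.float64(110.0)] mod60 50.150065843694485
fit (array([ 0.54017716, -0.04429785]), np.float64(0.052338052341854985))
top red [ 0.5056 -0.0866  0.033 ] 230.78629526029266 19
top tiles [np.float64(350.4), np.float64(50.7), np.float64(290.1), np.float64(110.5), np.float64(170.6)] mod60 50.46001105548526
fit (array([ 0.53969473, -0.04486321]), np.float64(0.05210048762164579))
side red [ 0.5057 -0.0924  0.033 ] 234.46245935535364 22
side tiles [np.float64(351.0), np.float64(50.0), np.float64(170.6), np.float64(110.3)] mod60 50.47498439959058
fit (array([ 0.53993948, -0.04404775]), np.float64(0.052349823151253035))
```

Call:
{"api": "servo_tool", "payload": {
  "deltas": [0,0,0,0,0,4,0,0,0,0,0,4,0,0,0,0,0,4,0,0,0,0,0,4,0,0,0,0,0,4]
}}

```text
clock: 10.42
ee_pos: [0.5385, -0.0454, 0.0806]
eef_rot: [[0.058, -0.998, -0.0], [-0.998, -0.058, 0.0], [-0.0, 0.0, -1.0]]
ft_force: [-0.1, 2.5, 7.6]
finger_gap: 0.0189
```

```bash
python3 - <<'E'
from h import *
st();platter('side');st()
E
```

```text
t 10.425 p [ 0.5385 -0.0454  0.0806] xyaw -86.69 F [-0.07  2.49  7.59] M [ 0.353 -0.131  0.168] gap 0.0189 q6 1.287 z [-0.  0. -1.]
side red [ 0.5006 -0.0848  0.033 ] 225.66078262465484 28
side tiles [np.float64(342.3), np.float64(40.1), np.float64(161.4), np.float64(101.1)] mod60 41.22508157385808
fit (array([ 0.54055239, -0.04520584]), np.float64(0.053023462457739916))
t 10.475 p [ 0.5385 -0.0454  0.0806] xyaw -86.86 F [0.3  2.51 7.63] M [ 0.283 -0.092  0.172] gap 0.0189 q6 1.29 z [-0.  0. -1.]
```

Call:
{"api": "servo_tool", "payload": {
  "deltas": [0,0,0,0,0,5,0,0,0,0,0,5,0,0,0,0,0,5,0,0,0,0,0,5,0,0,0,0,0,5]
}}

```text
clock: 11.1
ee_pos: [0.5384, -0.0449, 0.0805]
eef_rot: [[-0.37, -0.929, -0.0], [-0.929, 0.37, 0.001], [-0.001, 0.001, -1.0]]
ft_force: [0.4, 4.5, 9.1]
finger_gap: 0.019
```

```bash
python3 - <<'E'
from h import *
st();platter('side')
E
```

```text
t 11.1 p [ 0.5384 -0.0449  0.0805] xyaw -111.73 F [0.39 4.53 9.07] M [ 0.805 -0.067  0.213] gap 0.019 q6 1.724 z [-0.     0.001 -1.   ]
side red [ 0.4894 -0.0651  0.033 ] 201.9667951963624 28
side tiles [np.float64(14.5), np.float64(75.8), np.float64(136.3)] mod60 15.533720368756699
```

Call:
{"api": "servo_tool", "payload": {
  "deltas": [0,0,0,0,0,5,0,0,0,0,0,5,0,0,0,0,0,5,0,0,0,0,0,4,0,0,0,0,0,0]
}}

```text
clock: 11.78
ee_pos: [0.5385, -0.0445, 0.0806]
eef_rot: [[-0.651, -0.759, -0.0], [-0.759, 0.651, 0.002], [-0.001, 0.001, -1.0]]
ft_force: [1.4, 6.1, 8.9]
finger_gap: 0.019
```

```bash
python3 - <<'E'
from h import *
st();f=platter('side');platter('top');cv2.imwrite('pics/side3.png',cv2.resize(f[225:315,275:375,::-1],None,fx=6,fy=6,interpolation=cv2.INTER_CUBIC))
E
```

```text
t 11.775 p [ 0.5385 -0.0445  0.0806] xyaw -130.62 F [1.42 6.06 8.94] M [ 1.04  -0.097  0.045] gap 0.019 q6 2.053 z [-0.     0.002 -1.   ]
side red [ 0.4867 -0.0457  0.033 ] 180.9455849118376 31
side tiles [np.float64(235.6), np.float64(356.4), np.float64(56.0), np.float64(116.6)] mod60 56.15002880187533
fit (array([ 0.53888944, -0.04503899]), np.float64(0.05291019630968946))
top tiles [np.float64(112.1)] mod60 52.09999999999998
```

View pics/side3.png

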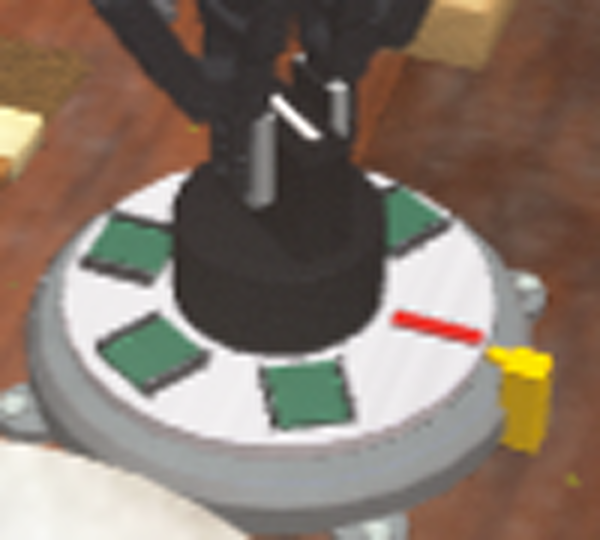

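```bash
python3 - <<'E'
from h import *
c=cams.get_calibration('side');P=[ray(c,275+u/6,225+v/6,z)for u,v,z in((393,318,.033),(483,338,.033),(488,353,.035))]
for C in((.5397,-.0450),(.5400,-.0443),(.5393,-.045)):
    print([(np.linalg.norm(p[:2]-C).round(4),(np.degrees(np.arctan2(*(p[:2]-C)[::-1]))%360).round(1)) for p in P])
d=P[0]-P[1];print(np.degrees(np.arctan2(-d[1],-d[0]))%360)
E
```

```text
[(np.float64(0.0393), np.float64(179.6)), (np.float64(0.0694), np.float64(179.3)), (np.float64(0.0736), np.float64(172.6))]
[(np.float64(0.0396), np.float64(180.6)), (np.float64(0.0697), np.float64(179.8)), (np.float64(0.0738), np.float64(173.2))]
[(np.float64(0.0389), np.float64(179.5)), (np.float64(0.069), np.float64(179.3)), (np.float64(0.0732), np.float64(172.6))]
178.8995803477803
```

Call:
{"api": "servo_tool", "payload": {
  "deltas": [-0.0008,0.0006,-0.0003,0,0,2.5,0,0,0,0,0,2.5,0,0,0,0,0,0]
}}

```text
clock: 12.25
ee_pos: [0.5385, -0.0442, 0.0806]
eef_rot: [[-0.714, -0.7, -0.001], [-0.7, 0.714, 0.0], [0.0, 0.001, -1.0]]
ft_force: [0.9, 3.1, 5.6]
finger_gap: 0.0186
```

```bash
python3 - <<'E'
from h import *
st();f=platter('side');cv2.imwrite('pics/s4.png',cv2.resize(f[225:315,275:375,::-1],None,fx=4,fy=4,interpolation=cv2.INTER_CUBIC))
w=cams.grab_frame('wrist');cv2.imwrite('pics/w4.png',w[:,:,::-1])
cv2.imwrite('pics/m4.png',np.hstack([cv2.resize(cv2.imread('pics/s4.png'),(400,360)),cv2.resize(w[:,:,::-1],(400,360))]))
E
```

```text
t 12.25 p [ 0.5385 -0.0442  0.0806] xyaw -135.6 F [0.93 3.05 5.63] M [ 0.364 -0.073  0.133] gap 0.0186 q6 2.142 z [-0.001  0.    -1.   ]
side red [ 0.4871 -0.0411  0.033 ] 175.94832447249067 31
side tiles [np.float64(231.4), np.float64(352.2), np.float64(51.4), np.float64(111.5)] mod60 51.62492440492997
fit (array([ 0.5395598 , -0.04486844]), np.float64(0.053031752142886225))
```

View pics/m4.png

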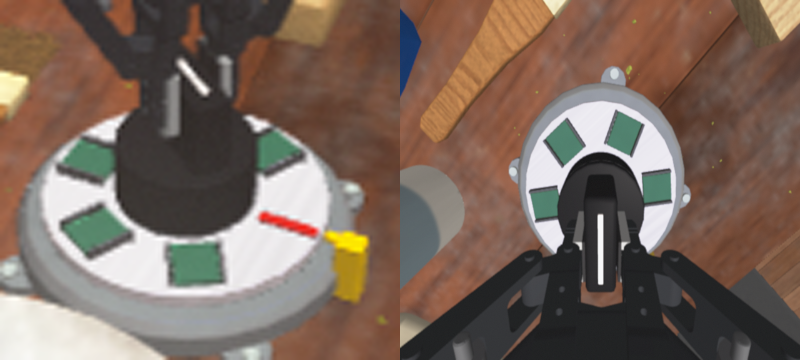

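Side crop: the red line's tip (317,233) points almost at the yellow tip (325,237). I'll let go, lift and check from the wrist camera.

Call:
{"api": "servo_tool", "payload": {
  "deltas": [0,0,0,0,0,0,0,0,0,0,0,0,0,0,0,0,0,0],
  "fingers": 0.06
}}

```text
clock: 12.72
ee_pos: [0.5383, -0.0448, 0.0798]
eef_rot: [[-0.714, -0.7, -0.001], [-0.7, 0.714, 0.0], [0.001, 0.001, -1.0]]
ft_force: [0.1, 0.4, -0.6]
finger_gap: 0.06
```

Call:
{"api": "servo_tool", "payload": {
  "deltas": [0,0,-0.02,0,0,0,0,0,-0.04,0,0,0,0,0,-0.05,0,0,0,0,0,-0.04,0,0,0,0,0,0,0,0,0]
}}

```text
clock: 13.35
ee_pos: [0.5402, -0.0451, 0.2334]
eef_rot: [[-0.714, -0.7, 0.006], [-0.7, 0.714, -0.002], [-0.003, -0.006, -1.0]]
ft_force: [-0.2, -0.4, -1.3]
finger_gap: 0.0602
```

```bash
python3 - <<'E'
from h import *
st();f=platter('wrist');cv2.imwrite('pics/w5.png',f[:,:,::-1])
c=cams.get_calibration('wrist');u,v=np.array(proj(c,(.5,-.042,.034))).astype(int);print(u,v)
m=masks(f)
for k,z in(('red',.033),('yel',.035)):
    N,l,s,ce=cv2.connectedComponentsWithStats(m[k].astype(np.uint8))
    for i in range(1,N):
        if s[i,4]>20:print(k,s[i],ray(c,*ce[i],z).round(4))
g=f[max(0,v-110):v+110,max(0,u-130):u+130,::-1];print(max(0,u-130),max(0,v-110))
cv2.imwrite('pics/w5c.png',cv2.resize(g,None,fx=2.5,fy=2.5,interpolation=cv2.INTER_CUBIC))
f=platter('side');cv2.imwrite('pics/s5.png',f[:,:,::-1])
E
```

```text
t 13.35 p [ 0.5402 -0.0451  0.2334] xyaw -135.6 F [-0.2  -0.43 -1.27] M [-0.012  0.034  0.021] gap 0.0602 q6 2.142 z [ 0.006 -0.002 -1.   ]
wrist red [ 0.4832 -0.037   0.033 ] 172.12471297532505 81
wrist tiles [np.float64(290.5), np.float64(350.9), np.float64(231.4), np.float64(52.7), np.float64(112.6)] mod60 51.61984879744837
fit (array([ 0.53802478, -0.04488468]), np.float64(0.051561621131279135))
347 234
red [348 239  16  20  81] [ 0.4832 -0.037   0.033 ]
217 124
side red [ 0.4871 -0.0411  0.033 ] 175.94832447249067 31
side tiles [np.float64(231.3), np.float64(352.1), np.float64(51.4), np.float64(111.3)] mod60 51.52492440492998
fit (array([ 0.5395905 , -0.04504821]), np.float64(0.053163543570400436))
```

View pics/w5c.png

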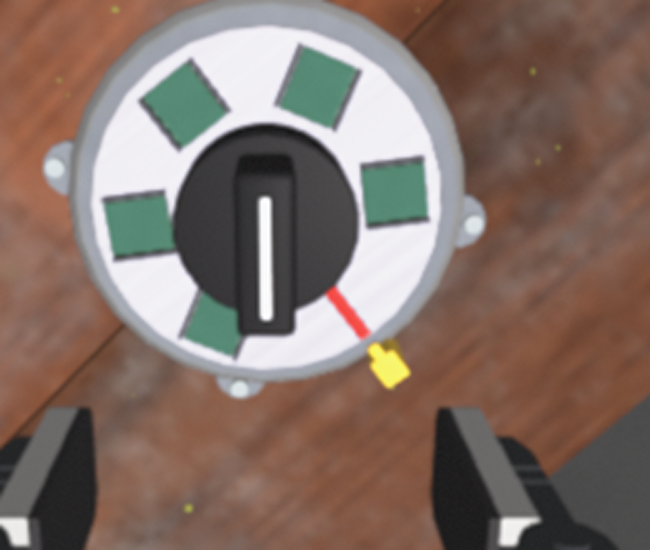

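Wrist crop: red line (332,292)–(366,336), yellow tip about (373,346). They look aligned; I'll compute the angle.

```bash
python3 - <<'E'
from h import *
c=cams.get_calibration('wrist');k=lambda u,v,z:ray(c,217+(u-.75)/2.5,124+(v-.75)/2.5,z)[:2]
I,T,Y=k(332,292,.033),k(366,336,.033),k(373,346,.035)
a=lambda p,C:(np.linalg.norm(p-C).round(4),np.degrees(np.arctan2(*(p-C)[::-1])).round(1)%360)
for C in((.5397,-.045),(.5380,-.0449)):print([a(p,np.array(C)) for p in(I,T,Y)])
print('line dir',a(T,I),'T->Y',a(Y,T))
# yellow edges, refined: pointer axis from mask
f=cv2.imread('pics/w5.png')[:,:,::-1].copy();h=cv2.cvtColor(f,cv2.COLOR_RGB2HSV)
m=((h[...,0]>20)&(h[...,0]<33)&(h[...,1]>120)&(h[...,2]>150)).astype(np.uint8);m[:250]=0;m[300:]=0;m[:,:355]=0;m[:,390:]=0
P=np.argwhere(m)[:,::-1];W=np.array([ray(c,*p,.036)[:2] for p in P]);C=np.array([.538,-.0449])
r=np.linalg.norm(W-C,axis=1);print(len(P),[ (lo,a(W[(r>lo)&(r<lo+.004)].mean(0),C)) for lo in(.072,.076,.080,.084) if ((r>lo)&(r<lo+.004)).any()])
R=np.argwhere(masks(f)['red'])[:,::-1];W=np.array([ray(c,*p,.033)[:2] for p in R if p[0]>340 and p[1]>230]);print(a(W.mean(0),C))
f=cams.grab_frame('top');cv2.imwrite('pics/t5.png',f[:,:,::-1])
E
```

```text
[(np.float64(0.0475), np.float64(172.3)), (np.float64(0.0719), np.float64(172.1)), (np.float64(0.0765), np.float64(172.1))]
[(np.float64(0.0458), np.float64(172.2)), (np.float64(0.0702), np.float64(172.0)), (np.float64(0.0748), np.float64(172.0))]
line dir (np.float64(0.0244), np.float64(171.6)) T->Y (np.float64(0.0047), np.float64(171.9))
195 [(0.072, (np.float64(0.0748), np.float64(171.8))), (0.076, (np.float64(0.0783), np.float64(171.8))), (0.08, (np.float64(0.082), np.float64(172.1))), (0.084, (np.float64(0.0859), np.float64(171.8)))]
(np.float64(0.0563), np.float64(171.8))
```

```bash
python3 - <<'E'
from h import *
w=cams.get_calibration('wrist');s=cams.get_calibration('side')
def stripe(n,c):
    f=cv2.imread(f'pics/{n}.png')[:,:,::-1].copy();m=masks(f)['wht'].astype(np.uint8);u,v=map(int,proj(c,(.5397,-.045,.112)));k=np.zeros_like(m);k[v-35:v+35,u-14:u+14]=m[v-35:v+35,u-14:u+14]
    N,l,st_,ce=cv2.connectedComponentsWithStats(k);i=1+np.argmax(st_[1:,4]);print(n,(u,v),st_[i],ce[i]);b=cv2.boxPoints(cv2.minAreaRect(np.argwhere(l==i)[:,::-1].astype(np.float32)))
    for z in(.109,.119):
        P=[ray(c,*p,z) for p in b];print(z,ray(c,*ce[i],z).round(4),[np.linalg.norm(P[j]-P[j+1]).round(4) for j in(0,1)])
    return ce[i]
stripe('w5',w);stripe('s5',s);stripe('side0',s)
st()
E
```

```text
w5 (320, 226) [320 203   6  49 255] [322.8627451  226.31764706]
0.109 [ 0.5379 -0.0458  0.109 ] [np.float64(0.0039), np.float64(0.0394)]
0.119 [ 0.54   -0.0478  0.119 ] [np.float64(0.0037), np.float64(0.0379)]
s5 (321, 241) [316 236  12  13  36] [321.27777778 241.94444444]
0.109 [ 0.5413 -0.0485  0.109 ] [np.float64(0.0056), np.float64(0.0377)]
0.119 [ 0.5376 -0.036   0.119 ] [np.float64(0.0054), np.float64(0.037)]
side0 (321, 241) [313 233  17  10  32] [321.3125 237.625 ]
0.109 [ 0.5451 -0.0615  0.109 ] [np.float64(0.0422), np.float64(0.0047)]
0.119 [ 0.5413 -0.0486  0.119 ] [np.float64(0.0414), np.float64(0.0046)]
t 13.5 p [ 0.5381 -0.0446  0.229 ] xyaw -135.6 F [-0.05 -0.48 -0.45] M [0.012 0.028 0.015] gap 0.0597 q6 2.142 z [-0.002  0.    -1.   ]
```

```bash
python3 -c "
from station import arm;print(arm.close_job())"
```

```text
the job is handed in; nothing more can be done
None
```

The knob is down in mesh, the turntable's red line points at the yellow pointer, and I handed the job in at about 13.5 s. The gripper had let go and was about 15 cm above the knob.

- **Finding mesh:** I eased the knob down with at most 8.7 N of total push and felt for mesh in 5° steps clockwise. The teeth dropped in after about 35°, so I never had to turn back.
- **Before home:** Tile positions in the side view showed the turntable moved no more than about 0.3°, which is within measurement noise. While the teeth were entering, one torque reading reached about 0.25 N m, above the 0.18 N m holding friction. Turning 3° further relieved it before I pushed the knob home.
- **Knob home:** It met a hard stop: 12.9 N of push moved it no further. After release, the stripe on its top measured 10 mm lower than at the start in the side view.
- **Alignment:** After release, the wrist view put the red line at 171.8–172.3° and the pointer at 171.8–172.1°, so they agree within about 0.5°.
- **Disagreement:** A rough reading of the red line in the side view gave about 176°. That view read the line about 3.5° too high from the start, so I relied on the closer wrist view.
- **Bystanders:** I stayed clear of the mug, the timer and the block throughout.

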